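# Shut the cone drawer and turn the catch

### The arm

A 6-joint arm with a two-finger parallel gripper is mounted at the origin on a cart in front of the work surface, level with it; the furniture and walls round the work are solid. World frame = base frame: x ahead of the robot, y to its left, z up, the work surface at z = 0. Lengths are in mm, angles in rad, forces in N, time in s.
With the tool pointing down it reaches from about 275 to 750 mm from the base axis. Payload 10.2 kg.
Tool frame: the origin (TCP) lies at the very end of the fingers, on their centre line; the grasp point (between the pads) lies 19 mm behind it; y points along the fingers, x is the direction in which the jaws open and shut, and the axes are right-handed (so a half turn about y gives the same grasp; the last joint's range is limited). The gripper opens to 85 mm and grips with 20 to 120 N. Pads are 22 mm wide; open, the fingers measure 114 mm over their backs; the gripper's body (76 mm by 85 mm) begins 54 mm behind the grasp point. The pads swing forward as they close: fully open they stand 13 mm farther back than shut.
Start: joints at [1.115, 0.313, 1.498, -0, 1.331, -0.223], TCP at [121.132, 510.841, 231.294] pointing down, gripper open.
Joint ranges: [-2.94, 2.94], [-0.97, 2.17], [0.19, 2.56], [-1.23, 4.37], [0.02, 3.11], [-2.88, 2.88]. Speed limits (rad/s): [2.39, 2.39, 3.01, 3.14, 3.14, 3.14].

### API

Orientations are given as a unit quaternion [w, x, y, z].
In Python, from rig import telemetry, imaging, ctrl gives the robot as it stands.
- The arm moves only by the shell command python3 -m handwheel 'ROWS' [FORCE]. ROWS is JSON, a list of rows, each an object with "delta_pos": the shift along the tool's x, y, z in cm, a list of three; "twist": the turn, a rotation vector about the tool's x, y, z in rad, a list of three; "jaw": the opening, from 0 (shut) to 1 (fully open). A call has exactly 10 rows; each row is the pose to reach, as a shift and turn from the pose commanded when the call began, along the tool's axes at that moment; what a row does not reach only later rows make up. A row lasts 1/12 s, in which the tool goes at most 41.7 mm and 7.16 degrees, less where a joint would pass 70% of its speed; a pose out of reach is approached as far as the arm can. A call with a gripper value outside its range is refused whole. The fingers move at their own pace and stop on an object; FORCE is the grip in N (left out, the last holds). Time passes only in rows, so rows that repeat a pose let the fingers close, or fill a call up. It gives the time, the measured TCP pose, the force and the opening at its end, in the units of the state.
- telemetry.sense(): the state, without advancing time (a new reading comes with each control period).
- imaging.capture(name): name is "side" or "top" or "wrist"; returns a dict with "frame" (400x640x3 uint8, red, green, blue), "z_map" (400x640 float32, mm along the optical axis (not along the pixel's ray), 0 where there is no reading), "fx", "fy", "cx", "cy" (pixels), "rvec" (rotation vector, rad) and "tvec" (3), from world to camera coordinates, as OpenCV has them. Camera axes: x right, y down, z forward; pixel columns grow to the right and rows downward; lengths in mm; the calibration is good to about 2 mm. A picture is of the moment at which its call begins.
- ctrl.finish_job(): hands the job in, once; it reports no verdict.
The state is a dict: "time_s": time; "joints": joint angles; "dq": joint speeds; "tau": joint torques, N m; "eef_pos": TCP position; "ee_rot": TCP orientation; "force": force on the tool from outside, world axes, zero at the start; "wrist_torque": the same for the moment, N m; "grip_width": opening from 0.0 (shut) to 1.0 (fully open).
Only numpy, scipy, OpenCV 4.12 (cv2) and the standard library are available. Lean on these libraries where they do the work, as an engineer would, in place of code of your own. Each camera call takes 0.05 s, during which the arm holds its last target.

### The job

Put the white wax cone away: with the fingertips, push the drawer of the little wooden chest that has the wax cone in it fully shut without tipping the cone over, and then push the brass turn-button round until it lies level across the front of that drawer. Leave the other drawer, with the small grey box in it, open just as it stands, pick nothing up, and do not disturb the beaker, the steel plate or the whetstone.

Things in the scene. Friction and masses are not known exactly. Their poses are not given: they have to be found in the camera images.
- chest: low wooden chest, fixed to the bench, 130 deep (x) x 190 wide (y) x 66 mm high, with two drawers side by side; origin: bottom middle of its front face, on the bench top; x points into the chest (away from the robot, turned by up to 0.2 rad), y to its left as the robot sees it, z up. A 13 mm wide post between the drawers stands 11 mm out of the front face
- left_drawer (a joint): left drawer (+y side of the chest): how far it is pulled out, m; 0 = shut, up to 0.1; slides along the chest's x with about 1.2 N friction and stays where left
- right_drawer (a joint): right drawer (-y side of the chest), the same
- left_front (a point): middle of the outer face of the left drawer's front panel, 33 mm above the bench, 51 mm to the +y side of the chest's middle, moves with the drawer. The panel is 85 wide x 60 high (3 to 63 mm above the bench) x 10 mm thick and its outer face lies 10 mm before the chest's front face when shut.
- right_front (a point): the same on the right drawer, 51 mm to the -y side. On each drawer a brass knob, 14 mm in diameter, stands 18 mm out of the panel, 26 mm above the bench, so the panel is bare from 33 to 63 mm above the bench. Drawer floors lie 12 mm, side walls reach 50 mm above the bench
- turn_button (a joint): brass turn-button on the middle post, rad: 0 = upright, +1.57 = level, lying across the left drawer's front (+y), -1.57 = level across the right drawer's front (-y); stops at both ends. It turns about the chest's x axis on a screw 40 mm above the bench on the chest's middle line, needs about 1 N at its tip and stays where left.
- button_tip (a point): tip of the turn-button, 17 mm before the chest's front face. The button is a bar 14 mm wide and 8 mm thick (13 to 21 mm before the chest's front face), reaching 42 mm from its screw to this tip and 14 mm the other way; upright the tip is 82 mm above the bench, level the bar's top edge is at 47 mm
- wax_cone: plain white wax cone, 45 mm wide at its foot, 40 mm high, standing loose on its foot in one of the drawers (which one varies); origin: centre of its underside
- dark_box: small dark grey, speckled card box, 40x54x24 mm, lying loose in the other drawer; origin: centre of its underside
- beaker: open cream beaker, 47 mm wide, 44 mm high, standing on the bench to the right of the chest; origin: centre of its underside
- steel_plate: flat steel plate, 66x118x16 mm, lying on the bench to the right of the chest; origin: centre of its underside
- whetstone: grey whetstone bar, 26x102x21 mm, lying on the bench before the chest at the left, long side along its y; origin: centre of its underside
There are look-alikes about, which are no part of the job. Leave any black or purple look-alike of the wax_cone alone.

How it is judged (in metres and radians):
On the way, in this order (a step that is already met when the one before it is completed fails the run):
1. the drawer with the wax cone is shut, while the turn-button is still clear of the drawers (((y of wax_cone in the frame of chest above 0 m and value of joint left_drawer below 0.004 m and value of joint turn_button between -0.7 and 0.7 rad) or (y of wax_cone in the frame of chest below 0 m and value of joint right_drawer below 0.004 m and value of joint turn_button between -0.7 and 0.7 rad))), for 0.2 s.
2. the turn-button lies across the front of the drawer with the wax cone (((y of wax_cone in the frame of chest above 0 m and value of joint left_drawer below 0.004 m and value of joint turn_button above 1.35 rad) or (y of wax_cone in the frame of chest below 0 m and value of joint right_drawer below 0.004 m and value of joint turn_button below -1.35 rad))), for 0.2 s.
At the end, for the whole second after the job is handed in: the drawer with the wax cone is out by less than 4 mm, the turn-button is turned to its side by more than 1.35 rad (level is 1.57), the other drawer is within 10 mm of where it stood, the cone is inside the chest, standing within 0.3 rad of upright, and cone and box rest on their drawers' floors (((y of wax_cone in the frame of chest above 0 m and value of joint left_drawer below 0.004 m and value of joint turn_button above 1.35 rad and distance of right_front from where it was at the start of the episode below 0.01 m) or (y of wax_cone in the frame of chest below 0 m and value of joint right_drawer below 0.004 m and value of joint turn_button below -1.35 rad and distance of left_front from where it was at the start of the episode below 0.01 m)) and angle between wax_cone's own z axis and vertical below 0.3 rad and x of wax_cone in the frame of chest above 0 m and height (world z) of wax_cone between 0.005 and 0.03 m and height (world z) of dark_box between 0.005 and 0.03 m and linear speed of each of wax_cone, dark_box below 0.02 m/s); the robot touches nothing.
It fails at once if the wax cone is tipped over (angle between wax_cone's own z axis and vertical above 0.6 rad).
It fails at once if the other drawer is moved by more than 10 mm ((y of wax_cone in the frame of chest above 0 m and distance of right_front from where it was at the start of the episode above 0.01 m) or (y of wax_cone in the frame of chest below 0 m and distance of left_front from where it was at the start of the episode above 0.01 m)).
It fails at once if the cone or the box is picked up (height (world z) of any of wax_cone, dark_box above 0.035 m).
It fails at once if the beaker, the steel plate or the whetstone is moved by more than 15 mm (distance of any of beaker, steel_plate, whetstone from where it was at the start of the episode above 0.015 m).
It also fails if it takes over 43 s, if anything falls off the work surface, if the arm or the gripper's body presses on something with over 40 N, if the wrist force passes 120 N, or if a joint passes its speed limit or range.

## Working session

There is one attempt and no reset: what is moved stays moved. The work goes in short steps, Python scripts to look and compute and a shell command to move; the robot and the scene stay as the last step left them, time stands still between calls to the robot, and variables do not carry over. Pictures are saved under pics/ and viewed, and the job is handed in when it is done.

```bash
ls; mkdir -p pics; cat > h.py <<'E'
import numpy as np, cv2
from rig import telemetry, imaging, ctrl
def cap(n,f):
    d=imaging.capture(n); np.savez('pics/'+f+'.npz',**{k:np.array(v) for k,v in d.items()})
    cv2.imwrite('pics/'+f+'.png',d['frame'][:,:,::-1]); return d
def ld(f): return {k:v for k,v in np.load('pics/'+f+'.npz').items()}
def pt(d,u,v,z=None):
    R=cv2.Rodrigues(np.array(d['rvec'],float))[0];t=np.array(d['tvec'],float)
    r=np.array([(u-d['cx'])/d['fx'],(v-d['cy'])/d['fy'],1.])
    if z is None: s=float(d['z_map'][int(v),int(u)]); return R.T@(r*s-t)
    o=-R.T@t; k=R.T@r; return o+k*(z-o[2])/k[2]
def crop(f,x0,y0,x1,y1,k,o):
    cv2.imwrite('pics/'+o+'.png',cv2.resize(cv2.imread('pics/'+f+'.png')[y0:y1,x0:x1],None,fx=k,fy=k,interpolation=cv2.INTER_CUBIC))
E
python3 - <<'E'
from h import *
print(telemetry.sense())
for n in ('side','top','wrist'): cap(n,n+'0')
E
```

```text
pics
{'time_s': 0.0, 'joints': array([ 1.11457988e+00,  3.13417567e-01,  1.49844300e+00, -5.26026636e-06,
        1.33098964e+00, -2.23408439e-01]), 'dq': array([-9.69516804e-05, -4.14770374e-04,  8.42072193e-04, -7.14053568e-04,
        9.66956135e-04,  2.70530259e-03]), 'tau': array([-2.10935713e-05, -4.12267327e+01, -2.59745210e+01, -1.99401247e-04,
        4.16163632e-03,  1.98245154e-06]), 'eef_pos': array([121.02406669, 510.59523652, 230.74944145]), 'ee_rot': array([-0.55449337,  0.55487987,  0.43814554, -0.43894638]), 'force': array([ 0.79062381, -1.05514882,  0.19912261]), 'wrist_torque': array([-0.01676013,  0.03346494,  0.01572713]), 'grip_width': 0.9988839288646643}
```

View pics/side0.png

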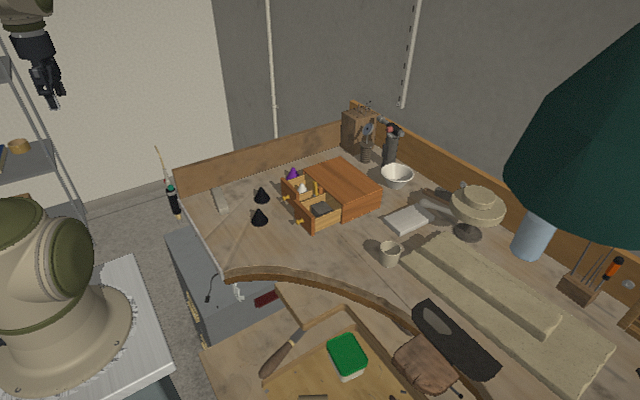

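View pics/top0.png

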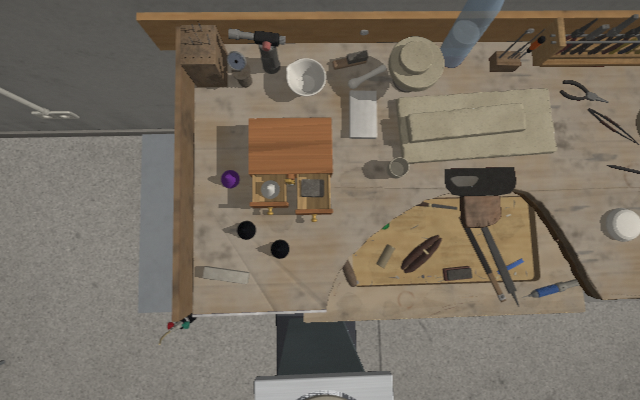

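View pics/wrist0.png

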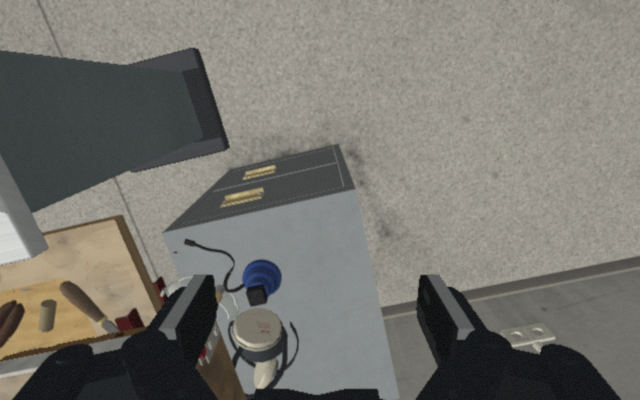

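The side view shows the chest at (330,195). In the top view the white cone is in the left drawer at (270,189) and the grey box is in the right drawer at (312,187). The look-alikes are a purple cone at (230,179) and black cones at (247,230) and (280,249). I'll check the choice in a close crop.

```bash
python3 - <<'E'
from h import *
crop('top0',215,105,345,225,6,'topc'); crop('side0',240,150,390,245,5,'sidec')
d=ld('top0')
for n,p in dict(cbl=(249,120),cbr=(331,120),cfl=(250,172),cfr=(331,172)).items(): print(n,pt(d,*p).round(1), pt(d,*p,z=66).round(1))
for n,p in dict(black1=(247,230),black2=(280,249),purple=(230,179),cone=(269,189),box=(312,187),beaker=(398,168),wh=(225,274)).items(): print(n,pt(d,*p).round(1))
E
```

```text
cbl [739.8 156.2  62.5] [738.7 155.7  66. ]
cbr [735.7 -31.3  65.5] [735.6 -31.2  66. ]
cfl [618.7 154.2  67. ] [618.8 154.3  66. ]
cfr [615.  -27.5  65.5] [614.9 -27.5  66. ]
black1 [490.1 166.9  34. ]
black2 [445.   92.1  38.1]
purple [609.  205.4  33.2]
cone [581.6 114.2  48.4]
box [585.5  15.8  36.5]
beaker [ 631.  -195.4    7. ]
wh [391.3 220.   19.2]
```

View pics/topc.png

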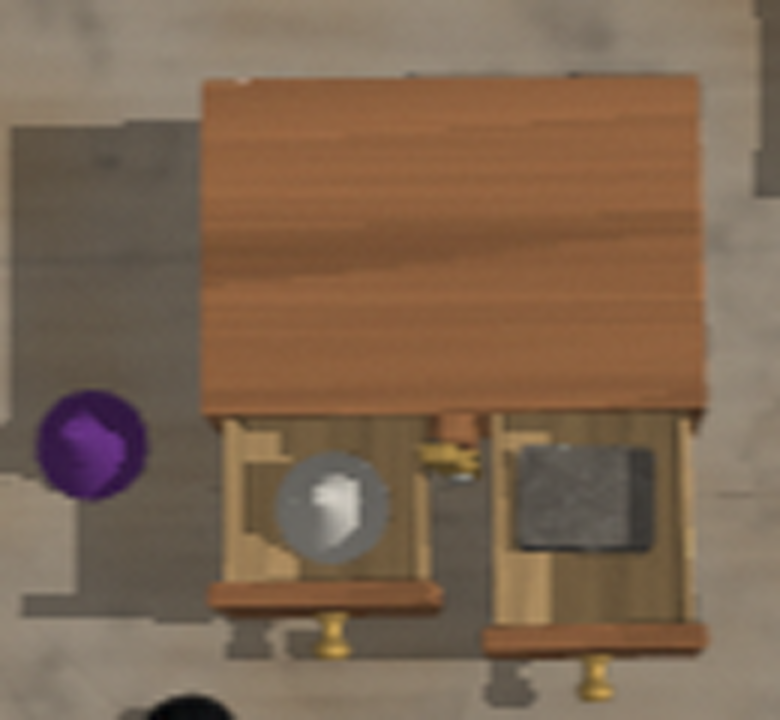

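View pics/sidec.png

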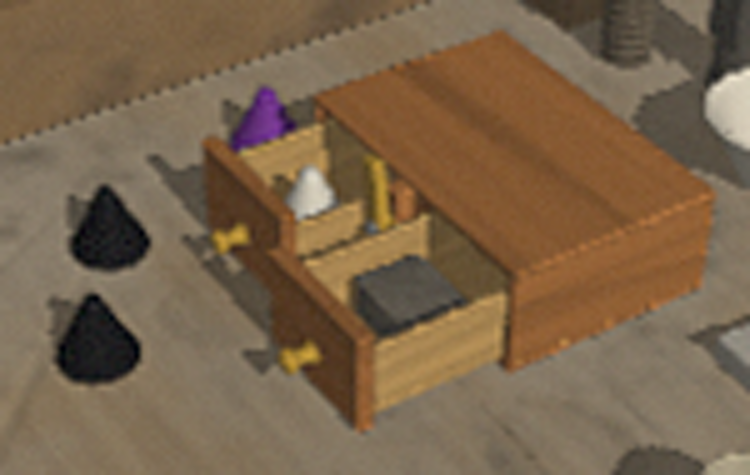

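The cone in the left drawer is plain white (crop (335,505)), so I take that one. The button stands about upright at (450,458), slightly leaning. Next I'll work out the chest frame and the panel positions.

```bash
python3 - <<'E'
from h import *
d=ld('top0'); g=lambda x,y,z:pt(d,215+x/6-.4,105+y/6-.4,z)
FL,FR,BL,BR=g(202,411,66),g(705,411,66),g(202,80,66),g(699,76,66)
for n,p in zip('FL FR BL BR'.split(),(FL,FR,BL,BR)): print(n,p.round(1))
print('width',np.linalg.norm(FL-FR),'depth',np.linalg.norm(FL-BL),np.linalg.norm(FR-BR))
y=FL-FR; yaw=np.arctan2(-y[0],y[1]); x=BL-FL+BR-FR; print(yaw,np.arctan2(x[1],x[0]))
# least squares fit rectangle
src=np.array([[0,95],[0,-95],[130,95],[130,-95]],float);dst=np.array([FL,FR,BL,BR])[:,:2]
a=src-src.mean(0);b=dst-dst.mean(0);th=np.arctan2((a[:,0]*b[:,1]-a[:,1]*b[:,0]).sum(),(a*b).sum())
R=np.array([[np.cos(th),-np.sin(th)],[np.sin(th),np.cos(th)]]);o=dst.mean(0)-R@src.mean(0);print('origin',o,'yaw',th)
def c(p): return (np.append(R.T@(p[:2]-o),p[2])).round(1)
print('left panel outer top',c(g(210,609,63)),c(g(440,609,63)))
print('right panel outer top',c(g(485,652,63)),c(g(703,655,63)))
print('button ends at z82',c(g(420,460,82)),c(g(478,460,82)))
print('cone foot',c(g(332,508,12)),'apex z52',c(g(335,500,52)))
for n,(u,v) in dict(b1=(247,230),b2=(280,249),pu=(230,179)).items():
    q=pt(d,u,v,38);print(n,c(q),q)
E
```

```text
FL [616.4 158.2  66. ]
FR [612.3 -29.9  66. ]
BL [743.6 157.3  66. ]
BR [742.  -31.7  66. ]
width 188.17400167021847 depth 127.1298132037647 129.7539316798773
-0.021942088143691318 -0.010362118778312326
origin [613.58842356  64.36145985] yaw -0.013498097014007398
left panel outer top [-72.3  90.9  63. ] [-73.3   5.8  63. ]
right panel outer top [-89.6 -10.9  63. ] [-91.7 -92.1  63. ]
button ends at z82 [-19.9  11.9  82. ] [-20.1  -9.4  82. ]
cone foot [-28.8  50.8  12. ] apex z52 [-30.6  45.8  52. ]
b1 [-124.9  100.2   38. ] [490.05292857 166.28544604  38.        ]
b2 [-168.9   25.5   38. ] [445.01618965  92.10658263  38.        ]
pu [ -7.2 140.   38. ] [608.27490872 204.43853121  38.        ]
```

```bash
cat >> h.py <<'E'
from scipy.spatial.transform import Rotation as Ro
def Rt(s): q=s['ee_rot']; return Ro.from_quat([q[1],q[2],q[3],q[0]])
def plan(p,zx=None):
    s=telemetry.sense(); R=Rt(s); print('dpos cm',(R.inv().apply(np.array(p)-s['eef_pos'])/10).round(2))
    if zx is not None:
        best=None
        for sg in (1,-1):
            y=np.array([0,0,-1.]);x=sg*np.array([-np.sin(zx),np.cos(zx),0]);T=Ro.from_matrix(np.array([x,y,np.cross(x,y)]).T)
            print('twist',(R.inv()*T).as_rotvec().round(3))
def st():
    s=telemetry.sense(); print(round(s['time_s'],2),s['eef_pos'].round(1),s['force'].round(1),round(s['grip_width'],3),'q',s['joints'].round(2)); print(Rt(s).as_matrix().round(3)); 
E
python3 - <<'E'
from h import *
st(); plan([505,117,150],-0.0135)
E
```

```text
0.15 [121.1 510.7 230.9] [ 0.5  0.2 -1. ] 1.002 q [ 1.11  0.31  1.5   0.    1.33 -0.22]
[[ 0.231 -0.    -0.973]
 [ 0.973 -0.001  0.231]
 [-0.001 -1.     0.   ]]
dpos cm [-29.44   8.11 -46.44]
twist [-0.    -0.219 -0.001]
twist [ 1.000e-03  2.922e+00 -0.000e+00]
```

```bash
python3 -m handwheel '[{"delta_pos":[-2,0,-3.1],"twist":[0,-0.02,0],"jaw":0},{"delta_pos":[-4,0,-6.2],"twist":[0,-0.04,0],"jaw":0},{"delta_pos":[-6,0,-9.4],"twist":[0,-0.07,0],"jaw":0},{"delta_pos":[-8,0,-12.6],"twist":[0,-0.1,0],"jaw":0},{"delta_pos":[-10,0,-15.8],"twist":[0,-0.13,0],"jaw":0},{"delta_pos":[-12,0,-19],"twist":[0,-0.16,0],"jaw":0},{"delta_pos":[-14,0,-22],"twist":[0,-0.19,0],"jaw":0},{"delta_pos":[-16,0,-25.2],"twist":[0,-0.219,0],"jaw":0},{"delta_pos":[-18,0,-28.4],"twist":[0,-0.219,0],"jaw":0},{"delta_pos":[-20,0,-31.5],"twist":[0,-0.219,0],"jaw":0}]' 20
python3 - <<'E'
from h import *
st(); plan([505,117,150],-0.0135)
E
```

```text
time_s: 0.98
eef_pos: [382.5, 241.9, 231.3]
ee_rot: [0.503, -0.503, -0.497, 0.497]
force: [-0.1, 0.3, -0.4]
grip_width: 0.002
0.98 [382.5 241.9 231.3] [-0.1  0.3 -0.4] 0.002 q [ 0.3   0.15  1.7   0.    1.29 -1.25]
[[ 0.014 -0.    -1.   ]
 [ 1.     0.     0.014]
 [-0.    -1.     0.   ]]
dpos cm [-12.32   8.13 -12.42]
twist [-0. -0. -0.]
twist [ 0.     3.141 -0.   ]
```

```bash
python3 -m handwheel '[{"delta_pos":[-1.5,1,-1.5],"twist":[0,0,0],"jaw":0},{"delta_pos":[-3,2,-3],"twist":[0,0,0],"jaw":0},{"delta_pos":[-5,3,-5],"twist":[0,0,0],"jaw":0},{"delta_pos":[-7,4,-7],"twist":[0,0,0],"jaw":0},{"delta_pos":[-9,5,-9],"twist":[0,0,0],"jaw":0},{"delta_pos":[-11,6,-11],"twist":[0,0,0],"jaw":0},{"delta_pos":[-12.3,7,-12.4],"twist":[0,0,0],"jaw":0},{"delta_pos":[-12.3,8,-12.4],"twist":[0,0,0],"jaw":0},{"delta_pos":[-12.3,8,-12.4],"twist":[0,0,0],"jaw":0},{"delta_pos":[-12.3,8,-12.4],"twist":[0,0,0],"jaw":0}]' 20
python3 - <<'E'
from h import *
st()
cap('wrist','w1');cap('top','t1')
crop('t1',215,105,345,225,5,'t1c')
E
```

```text
time_s: 1.82
eef_pos: [503.1, 119.3, 151.0]
ee_rot: [0.504, -0.503, -0.496, 0.497]
force: [0.5, 1.0, -0.3]
grip_width: 0.002
1.82 [503.1 119.3 151. ] [ 0.5  1.  -0.3] 0.002 q [ 0.01  0.37  1.63  0.    1.14 -1.55]
[[ 0.014 -0.001 -1.   ]
 [ 1.     0.     0.014]
 [ 0.    -1.     0.001]]
```

View pics/w1.png

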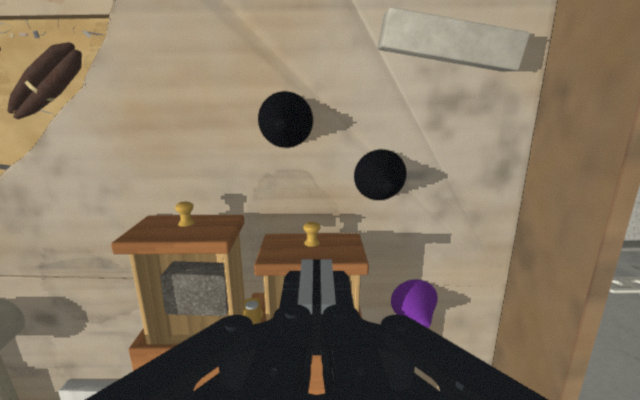

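The wrist view shows the left panel's outer top edge from (258,236) to (367,236) with its knob at (311,232), and the shut fingertips near (318,262). I'll measure the panel edges here as a second check.

```bash
python3 - <<'E'
from h import *
d=ld('w1'); crop('w1',110,180,400,340,2.7,'w1c')
for n,u,v in (('L outer',259,235),('L outer2',366,236),('R outer',145,217),('R outer2',243,217)): print(n,pt(d,u,v,63).round(1),pt(d,u,v+4).round(1))
E
```

```text
L outer [520.3  77.2  63. ] [550.9  65.7   0.8]
L outer2 [522.1 153.6  63. ] [ 5.537e+02  1.632e+02 -5.000e-01]
R outer [505.6  -1.8  63. ] [524.6 -24.5  20.8]
R outer2 [506.5  66.9  63. ] [529.9  54.5   9.6]
```

View pics/w1c.png

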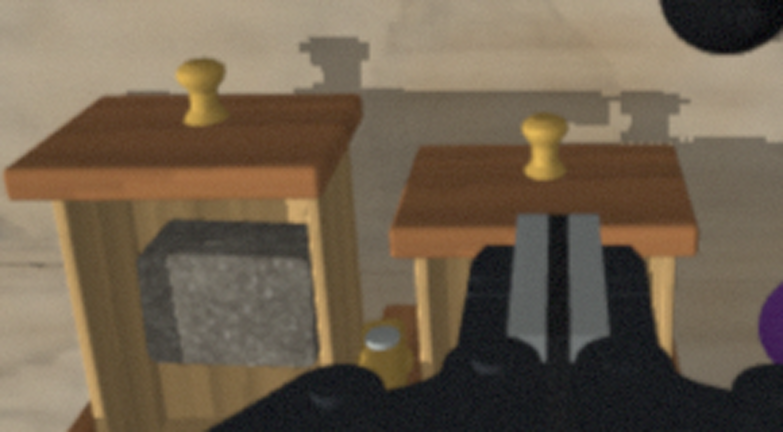

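View pics/t1c.png

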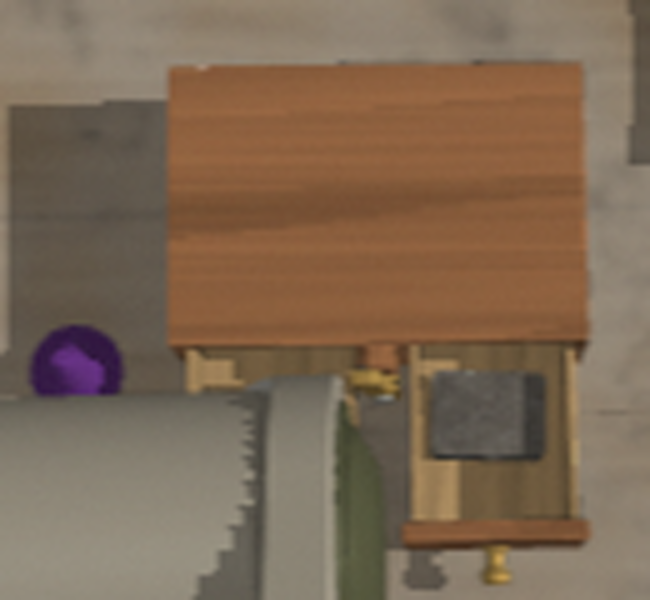

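```bash
python3 - <<'E'
from h import *
d=ld('w1')
for n,u,v in (('L outer top',255.5,264.3),('L outer top2',367.5,264.3),('R top',113,254),('R top2',229,253)): print(n,pt(d,u,v,63).round(1),pt(d,u,v).round(1))
s=telemetry.sense()
R=cv2.Rodrigues(d['rvec'])[0]
q=R@s['eef_pos']+d['tvec'];print('tcp px',q[0]/q[2]*d['fx']+d['cx'],q[1]/q[2]*d['fy']+d['cy'])
print(pt(d,307,265).round(1),pt(d,325,264).round(1))
E
```

```text
L outer top [543.6  73.2  63. ] [544.   73.   62.4]
L outer top2 [544.7 155.5  63. ] [544.6 155.4  63.3]
R top [534.  -29.9  63. ] [ 5.643e+02 -7.010e+01  5.000e-01]
R top2 [534.2  54.5  63. ] [541.9  50.1  47.3]
tcp px 319.22125939225475 276.8258289012039
[492.8 114.5 160.5] [492.4 122.1 160.5]
```

Both cameras agree: left panel outer face at x≈542–544, middle at y≈115, top at z≈63. I'll descend in front of it, above the knob, to z≈45.

```bash
python3 -m handwheel '[{"delta_pos":[0,1.5,0],"twist":[0,0,0],"jaw":0},{"delta_pos":[-0.2,3,0],"twist":[0,0,0],"jaw":0},{"delta_pos":[-0.4,4.5,0],"twist":[0,0,0],"jaw":0},{"delta_pos":[-0.4,6,0],"twist":[0,0,0],"jaw":0},{"delta_pos":[-0.4,7.5,0],"twist":[0,0,0],"jaw":0},{"delta_pos":[-0.4,8.8,0],"twist":[0,0,0],"jaw":0},{"delta_pos":[-0.4,9.8,0],"twist":[0,0,0],"jaw":0},{"delta_pos":[-0.4,10.5,0],"twist":[0,0,0],"jaw":0},{"delta_pos":[-0.4,10.5,-0.4],"twist":[0,0,0],"jaw":0},{"delta_pos":[-0.4,10.5,-0.8],"twist":[0,0,0],"jaw":0}]' 20
python3 - <<'E'
from h import *
st()
cap('wrist','w2');cap('side','s2');crop('s2',220,130,400,250,4,'s2c')
E
```

```text
time_s: 2.75
eef_pos: [512.2, 115.0, 46.8]
ee_rot: [-0.503, 0.503, 0.497, -0.496]
force: [0.4, 0.9, -0.8]
grip_width: -0.004
2.75 [512.2 115.   46.8] [ 0.4  0.9 -0.8] -0.004 q [-0.    0.54  1.7  -0.    0.9  -1.56]
[[ 0.013  0.001 -1.   ]
 [ 1.    -0.     0.013]
 [-0.    -1.    -0.001]]
```

View pics/s2c.png

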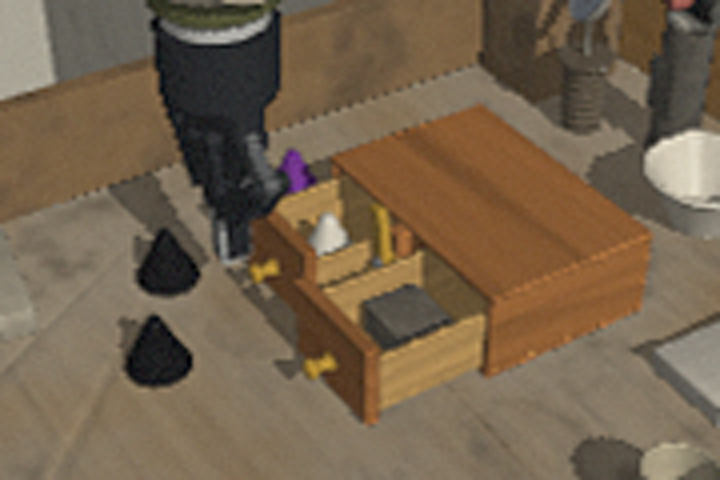

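View pics/w2.png

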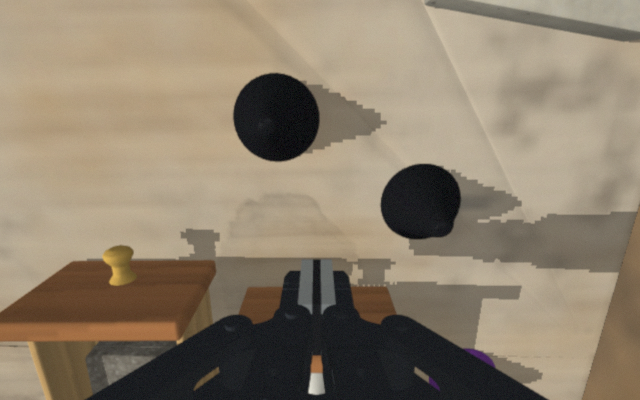

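The fingertips stand just in front of the left panel: side crop tip at (232,245), wrist view (318,265). The purple and black cones are clear. I'll check the knuckle heights and then push slowly.

```bash
python3 - <<'E'
from h import *
d=ld('w2')
for u,v in ((235,325),(400,325),(290,300),(345,300),(308,275),(326,275),(308,263),(260,350),(376,350)): print(u,v,pt(d,u,v).round(0))
E
python3 -m handwheel '[{"delta_pos":[0,0,-0.4],"twist":[0,0,0],"jaw":0},{"delta_pos":[0,0,-0.8],"twist":[0,0,0],"jaw":0},{"delta_pos":[0,0,-1.2],"twist":[0,0,0],"jaw":0},{"delta_pos":[0,0,-1.6],"twist":[0,0,0],"jaw":0},{"delta_pos":[0,0,-1.9],"twist":[0,0,0],"jaw":0},{"delta_pos":[0,0,-2.2],"twist":[0,0,0],"jaw":0},{"delta_pos":[0,0,-2.6],"twist":[0,0,0],"jaw":0},{"delta_pos":[0,0,-3.0],"twist":[0,0,0],"jaw":0},{"delta_pos":[0,0,-3.5],"twist":[0,0,0],"jaw":0},{"delta_pos":[0,0,-4.0],"twist":[0,0,0],"jaw":0}]' 20
python3 - <<'E'
from h import *
cap('side','s3');crop('s3',220,130,400,250,4,'s3c')
E
```

```text
235 325 [499.  89. 100.]
400 325 [499. 140. 100.]
290 300 [506. 104.  77.]
345 300 [505. 125.  77.]
308 275 [502. 111.  64.]
326 275 [502. 118.  65.]
308 263 [502. 111.  55.]
260 350 [495. 100. 115.]
376 350 [495. 130. 115.]
time_s: 3.68
eef_pos: [552.1, 114.3, 46.2]
ee_rot: [0.504, -0.503, -0.496, 0.497]
force: [-1.3, 1.4, 0.9]
grip_width: 0.002
```

View pics/s3c.png

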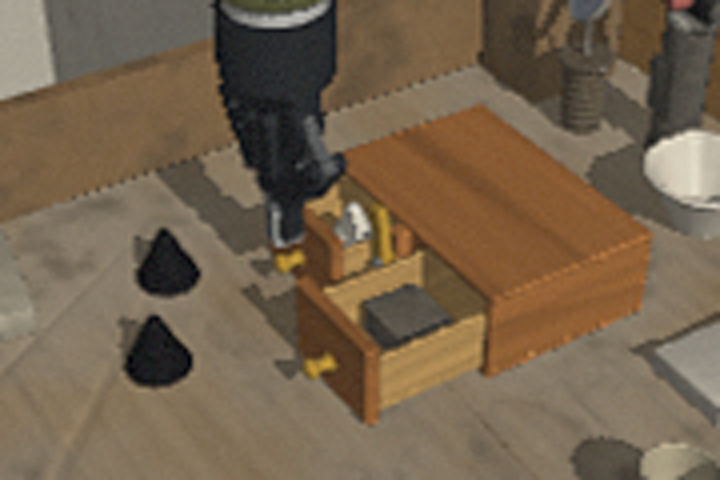

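The drawer is sliding in, the cone is upright in it at crop (352,222), and the right drawer hasn't moved. I'll continue.

```bash
python3 -m handwheel '[{"delta_pos":[0,0,-0.4],"twist":[0,0,0],"jaw":0},{"delta_pos":[0,0,-0.8],"twist":[0,0,0],"jaw":0},{"delta_pos":[0,0,-1.2],"twist":[0,0,0],"jaw":0},{"delta_pos":[0,0,-1.6],"twist":[0,0,0],"jaw":0},{"delta_pos":[0,0,-2.0],"twist":[0,0,0],"jaw":0},{"delta_pos":[0,0,-2.4],"twist":[0,0,0],"jaw":0},{"delta_pos":[0,0,-2.8],"twist":[0,0,0],"jaw":0},{"delta_pos":[0,0,-3.1],"twist":[0,0,0],"jaw":0},{"delta_pos":[0,0,-3.3],"twist":[0,0,0],"jaw":0},{"delta_pos":[0,0,-3.5],"twist":[0,0,0],"jaw":0}]' 20
python3 - <<'E'
from h import *
st()
cap('side','s4');crop('s4',220,130,400,250,4,'s4c')
E
```

```text
time_s: 4.57
eef_pos: [586.9, 113.7, 46.3]
ee_rot: [-0.503, 0.503, 0.497, -0.497]
force: [-1.2, 0.6, -0.1]
grip_width: 0.001
4.57 [586.9 113.7  46.3] [-1.2  0.6 -0.1] 0.001 q [-0.    0.67  1.47  0.    1.01 -1.56]
[[ 0.014  0.    -1.   ]
 [ 1.     0.     0.014]
 [ 0.    -1.    -0.   ]]
```

View pics/s4c.png

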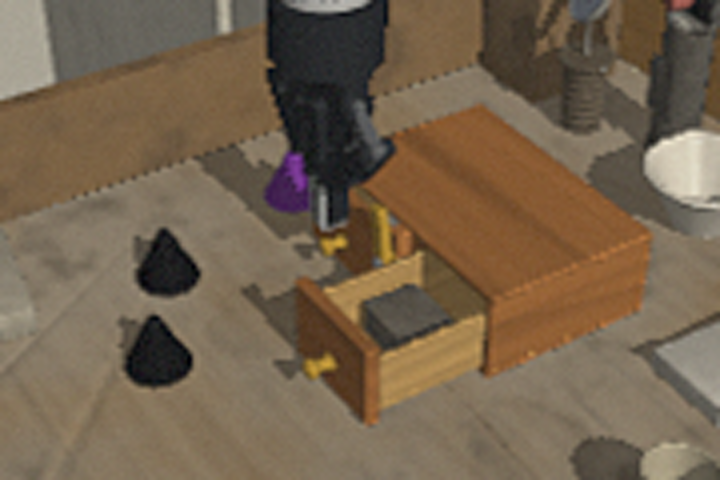

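Nearly shut. I'll finish with small steps, watching for the stop in the force.

```bash
python3 -m handwheel '[{"delta_pos":[0,0,-0.15],"twist":[0,0,0],"jaw":0},{"delta_pos":[0,0,-0.3],"twist":[0,0,0],"jaw":0},{"delta_pos":[0,0,-0.4],"twist":[0,0,0],"jaw":0},{"delta_pos":[0,0,-0.5],"twist":[0,0,0],"jaw":0},{"delta_pos":[0,0,-0.6],"twist":[0,0,0],"jaw":0},{"delta_pos":[0,0,-0.65],"twist":[0,0,0],"jaw":0},{"delta_pos":[0,0,-0.7],"twist":[0,0,0],"jaw":0},{"delta_pos":[0,0,-0.75],"twist":[0,0,0],"jaw":0},{"delta_pos":[0,0,-0.8],"twist":[0,0,0],"jaw":0},{"delta_pos":[0,0,-0.8],"twist":[0,0,0],"jaw":0}]' 20
```

```text
time_s: 5.45
eef_pos: [594.0, 113.6, 46.3]
ee_rot: [0.504, -0.503, -0.496, 0.497]
force: [-5.9, -0.7, 3.0]
grip_width: -0.0
```

```bash
python3 -m handwheel '[{"delta_pos":[0,0,-0.05],"twist":[0,0,0],"jaw":0},{"delta_pos":[0,0,-0.1],"twist":[0,0,0],"jaw":0},{"delta_pos":[0,0,-0.15],"twist":[0,0,0],"jaw":0},{"delta_pos":[0,0,-0.15],"twist":[0,0,0],"jaw":0},{"delta_pos":[0,0,-0.15],"twist":[0,0,0],"jaw":0},{"delta_pos":[0,0,-0.15],"twist":[0,0,0],"jaw":0},{"delta_pos":[0,0,-0.15],"twist":[0,0,0],"jaw":0},{"delta_pos":[0,0,-0.15],"twist":[0,0,0],"jaw":0},{"delta_pos":[0,0,-0.15],"twist":[0,0,0],"jaw":0},{"delta_pos":[0,0,-0.15],"twist":[0,0,0],"jaw":0}]' 20
python3 - <<'E'
from h import *
st();cap('side','s5');crop('s5',220,130,400,250,4,'s5c')
E
```

```text
time_s: 6.28
eef_pos: [594.1, 113.6, 46.3]
ee_rot: [0.505, -0.502, -0.495, 0.498]
force: [-13.7, -1.7, 9.0]
grip_width: 0.0
6.28 [594.1 113.6  46.3] [-13.7  -1.7   9. ] 0.0 q [-0.    0.68  1.44 -0.    1.03 -1.56]
[[ 0.013 -0.006 -1.   ]
 [ 1.    -0.     0.013]
 [-0.    -1.     0.006]]
```

View pics/s5c.png

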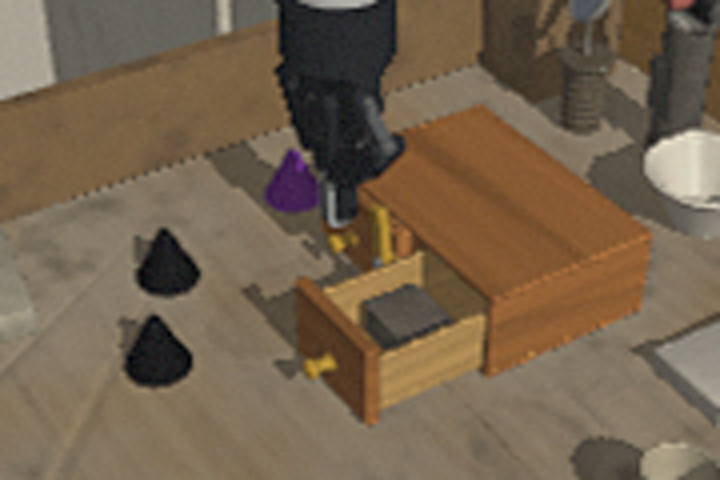

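The drawer is against its stop: the TCP stays at x=594.1 while the force rises from 6 to 14 N. The side crop shows the panel flush with the post. I'll back off, rise, and pass over to the right of the button.

```bash
python3 -m handwheel '[{"delta_pos":[0,0,0.8],"twist":[0,0,0],"jaw":0},{"delta_pos":[0,-1,2],"twist":[0,0,0],"jaw":0},{"delta_pos":[0,-3,2],"twist":[0,0,0],"jaw":0},{"delta_pos":[0,-5,2],"twist":[0,0,0],"jaw":0},{"delta_pos":[0,-7,2],"twist":[0,0,0],"jaw":0},{"delta_pos":[-2,-7,2],"twist":[0,0,0],"jaw":0},{"delta_pos":[-4.5,-7,2],"twist":[0,0,0],"jaw":0},{"delta_pos":[-7,-7,2],"twist":[0,0,0],"jaw":0},{"delta_pos":[-9,-7,2],"twist":[0,0,0],"jaw":0},{"delta_pos":[-9,-7,2],"twist":[0,0,0],"jaw":0}]' 20
python3 - <<'E'
from h import *
st();cap('side','s6');crop('s6',220,130,400,250,4,'s6c');cap('wrist','w6')
E
```

```text
time_s: 7.17
eef_pos: [575.4, 20.6, 116.5]
ee_rot: [-0.504, 0.505, 0.496, -0.496]
force: [0.2, -0.2, 0.4]
grip_width: 0.0
7.17 [575.4  20.6 116.5] [ 0.2 -0.2  0.4] 0.0 q [-0.17  0.53  1.49 -0.    1.12 -1.72]
[[ 0.017  0.001 -1.   ]
 [ 1.    -0.001  0.017]
 [-0.001 -1.    -0.001]]
```

View pics/s6c.png

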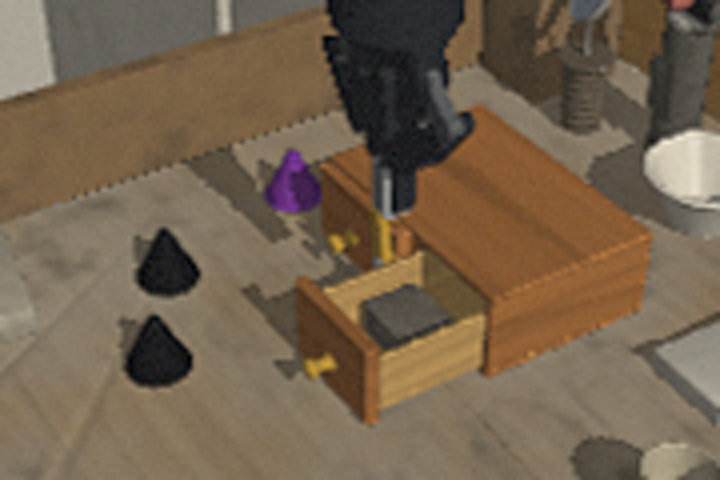

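View pics/w6.png

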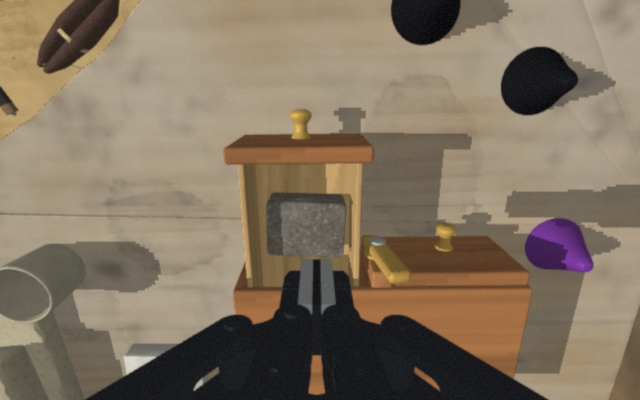

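The left panel now sits flush at (450,258) and the right drawer is unmoved. The button runs from its screw at (378,241) to its tip at (398,277). I'll measure it, and the panel, from the wrist image.

```bash
python3 - <<'E'
from h import *
d=ld('w6'); crop('w6',340,200,540,310,4,'w6c')
for u,v in ((378,242),(385,262),(398,274),(404,276),(390,280),(450,255),(450,275),(450,282),(395,281),(450,295)): print(u,v,pt(d,u,v).round(1))
E
```

```text
378 242 [592.1  62.3  44.8]
385 262 [594.1  62.6  69.3]
398 274 [594.2  67.3  83.6]
404 276 [596.4  71.1  82.2]
390 280 [599.1  63.4  81.7]
450 255 [604.9 113.5  39.9]
450 275 [606.6 104.9  64.2]
450 282 [612.  105.8  63.5]
395 281 [598.8  65.9  83.5]
450 295 [619.2 105.2  67.1]
```

View pics/w6c.png

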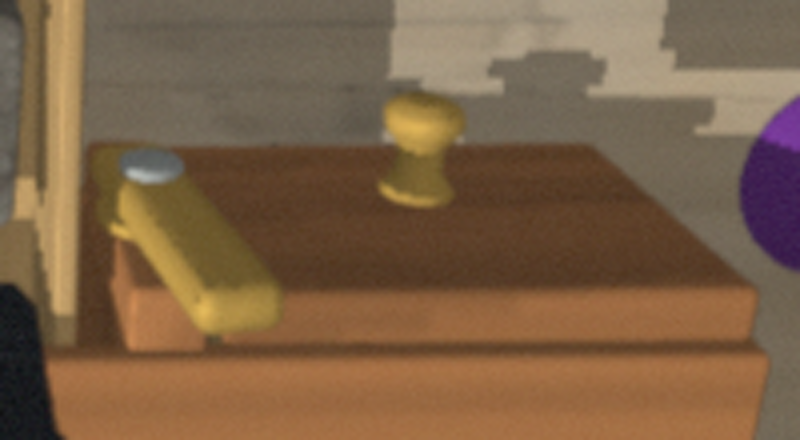

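The numbers fit: button x 594–602, tip z≈83 and y≈67, panel face x≈606. I'll lower to the right of the button, with the finger front ~4 mm off the panel plane.

```bash
python3 -m handwheel '[{"delta_pos":[0,0.5,-0.5],"twist":[0,0,0],"jaw":0},{"delta_pos":[0,1.5,-1],"twist":[0,0,0],"jaw":0},{"delta_pos":[0,2.5,-1.4],"twist":[0,0,0],"jaw":0},{"delta_pos":[0,3.5,-1.4],"twist":[0,0,0],"jaw":0},{"delta_pos":[0,4.3,-1.4],"twist":[0,0,0],"jaw":0},{"delta_pos":[0,4.8,-1.4],"twist":[0,0,0],"jaw":0},{"delta_pos":[0.5,4.8,-1.4],"twist":[0,0,0],"jaw":0},{"delta_pos":[1.2,4.8,-1.4],"twist":[0,0,0],"jaw":0},{"delta_pos":[1.8,4.8,-1.4],"twist":[0,0,0],"jaw":0},{"delta_pos":[1.8,4.8,-1.4],"twist":[0,0,0],"jaw":0}]' 20
python3 - <<'E'
from h import *
st();cap('wrist','w7')
E
```

```text
time_s: 8.1
eef_pos: [589.4, 43.1, 68.9]
ee_rot: [-0.503, 0.503, 0.497, -0.497]
force: [-0.3, 0.3, 0.4]
grip_width: -0.0
8.1 [589.4  43.1  68.9] [-0.3  0.3  0.4] -0.0 q [-0.13  0.62  1.48  0.    1.04 -1.68]
[[ 0.012  0.001 -1.   ]
 [ 1.     0.     0.012]
 [ 0.    -1.    -0.001]]
```

View pics/w7.png

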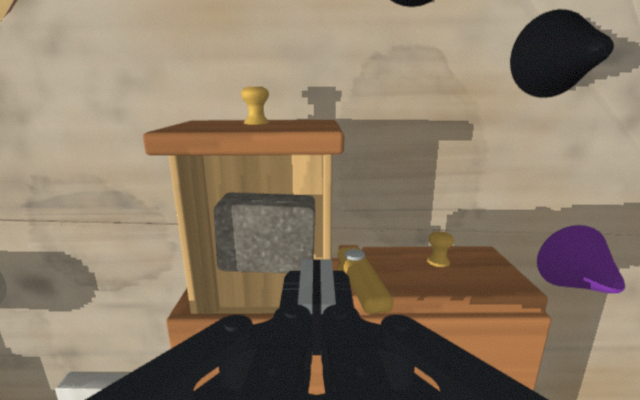

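Fingertips are beside the button: wrist view (318,265), button (352,255)–(378,300). I'll push it left and then down along its arc.

```bash
python3 -m handwheel '[{"delta_pos":[0.4,0,0],"twist":[0,0,0],"jaw":0},{"delta_pos":[0.8,0,0],"twist":[0,0,0],"jaw":0},{"delta_pos":[1.2,0,0],"twist":[0,0,0],"jaw":0},{"delta_pos":[1.6,0,0],"twist":[0,0,0],"jaw":0},{"delta_pos":[2.0,0,0],"twist":[0,0,0],"jaw":0},{"delta_pos":[2.4,0,0],"twist":[0,0,0],"jaw":0},{"delta_pos":[2.8,0.1,0],"twist":[0,0,0],"jaw":0},{"delta_pos":[3.1,0.2,0],"twist":[0,0,0],"jaw":0},{"delta_pos":[3.4,0.4,0],"twist":[0,0,0],"jaw":0},{"delta_pos":[3.7,0.7,0],"twist":[0,0,0],"jaw":0}]' 20
python3 - <<'E'
from h import *
st();cap('side','s8');crop('s8',220,130,400,250,4,'s8c');cap('wrist','w8')
E
```

```text
time_s: 8.98
eef_pos: [589.8, 79.0, 61.3]
ee_rot: [-0.503, 0.503, 0.497, -0.496]
force: [-0.1, -0.4, 2.0]
grip_width: 0.001
8.98 [589.8  79.   61.3] [-0.1 -0.4  2. ] 0.001 q [-0.06  0.64  1.47  0.    1.03 -1.62]
[[ 0.014  0.    -1.   ]
 [ 1.     0.     0.014]
 [ 0.    -1.    -0.   ]]
```

View pics/s8c.png

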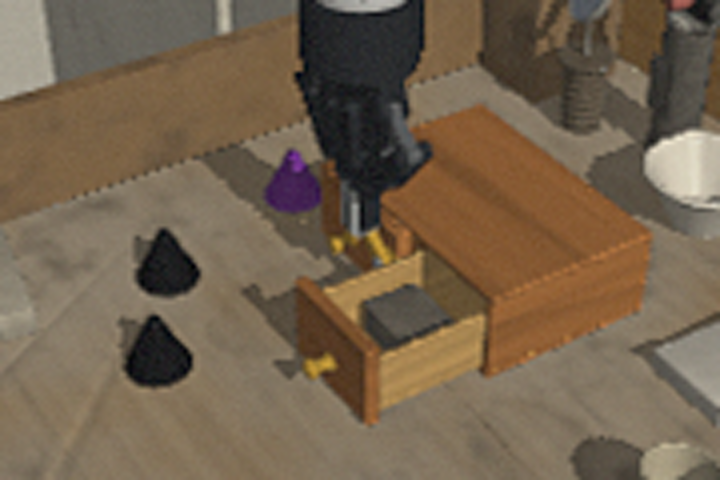

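View pics/w8.png

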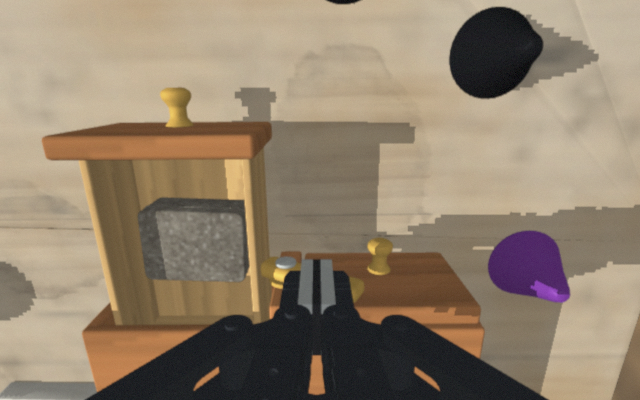

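The button has swung left under the fingertips and is about 45–60° over (side crop (375,245)). I'll continue left and press down to level.

```bash
python3 -m handwheel '[{"delta_pos":[0.2,0.2,0],"twist":[0,0,0],"jaw":0},{"delta_pos":[0.4,0.4,0],"twist":[0,0,0],"jaw":0},{"delta_pos":[0.5,0.6,0],"twist":[0,0,0],"jaw":0},{"delta_pos":[0.6,0.8,0],"twist":[0,0,0],"jaw":0},{"delta_pos":[0.7,1.0,0],"twist":[0,0,0],"jaw":0},{"delta_pos":[0.7,1.2,0],"twist":[0,0,0],"jaw":0},{"delta_pos":[0.7,1.3,0],"twist":[0,0,0],"jaw":0},{"delta_pos":[0.7,1.4,0],"twist":[0,0,0],"jaw":0},{"delta_pos":[0.7,1.45,0],"twist":[0,0,0],"jaw":0},{"delta_pos":[0.7,1.45,0],"twist":[0,0,0],"jaw":0}]' 20
python3 - <<'E'
from h import *
st();cap('side','s9');crop('s9',220,130,400,250,4,'s9c')
E
```

```text
time_s: 9.92
eef_pos: [589.9, 85.8, 47.0]
ee_rot: [0.503, -0.503, -0.497, 0.496]
force: [-0.2, 2.3, 2.5]
grip_width: 0.005
9.92 [589.9  85.8  47. ] [-0.2  2.3  2.5] 0.005 q [-0.05  0.66  1.47  0.    1.01 -1.61]
[[ 0.014  0.    -1.   ]
 [ 1.     0.     0.014]
 [ 0.    -1.    -0.   ]]
```

View pics/s9c.png

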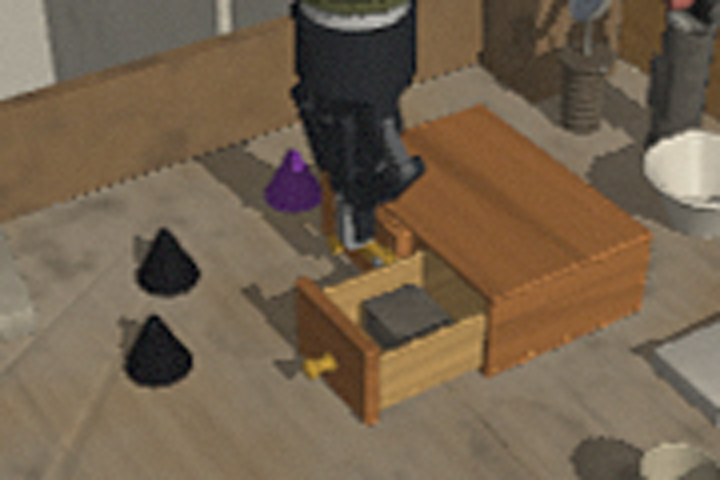

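```bash
python3 -m handwheel '[{"delta_pos":[0,0.05,0],"twist":[0,0,0],"jaw":0},{"delta_pos":[0,0.1,0],"twist":[0,0,0],"jaw":0},{"delta_pos":[0,0.13,0],"twist":[0,0,0],"jaw":0},{"delta_pos":[0,0.15,0],"twist":[0,0,0],"jaw":0},{"delta_pos":[0,0.15,0],"twist":[0,0,0],"jaw":0},{"delta_pos":[0,0.15,0],"twist":[0,0,0],"jaw":0},{"delta_pos":[0,0.15,0],"twist":[0,0,0],"jaw":0},{"delta_pos":[0,0.15,0],"twist":[0,0,0],"jaw":0},{"delta_pos":[0,0.15,0],"twist":[0,0,0],"jaw":0},{"delta_pos":[0,0.15,0],"twist":[0,0,0],"jaw":0}]' 20
```

```text
time_s: 10.8
eef_pos: [590.0, 85.8, 46.7]
ee_rot: [-0.503, 0.504, 0.497, -0.496]
force: [-5.8, 1.8, 12.2]
grip_width: 0.003
```

The button is at its stop: 12 N upward with z held at 46.7, and level should be 47. I'll lift off and move clear to check.

```bash
python3 -m handwheel '[{"delta_pos":[0,-0.4,0],"twist":[0,0,0],"jaw":0},{"delta_pos":[0,-1,0.3],"twist":[0,0,0],"jaw":0},{"delta_pos":[0,-2.5,1.5],"twist":[0,0,0],"jaw":0},{"delta_pos":[0,-4.5,3],"twist":[0,0,0],"jaw":0},{"delta_pos":[0,-7,5],"twist":[0,0,0],"jaw":0},{"delta_pos":[0,-9.5,7.5],"twist":[0,0,0],"jaw":0},{"delta_pos":[0,-11.5,10],"twist":[0,0,0],"jaw":0},{"delta_pos":[0,-13,12],"twist":[0,0,0],"jaw":0},{"delta_pos":[0,-13,14],"twist":[0,0,0],"jaw":0},{"delta_pos":[0,-13,14],"twist":[0,0,0],"jaw":0}]' 20
python3 - <<'E'
from h import *
st();cap('side','s10');crop('s10',220,130,400,250,4,'s10c');cap('wrist','w10');cap('top','t10');crop('t10',215,105,345,225,5,'t10c')
E
```

```text
time_s: 11.63
eef_pos: [447.4, 87.8, 176.2]
ee_rot: [-0.503, 0.504, 0.497, -0.497]
force: [0.2, 0.7, -0.6]
grip_width: -0.003
11.63 [447.4  87.8 176.2] [ 0.2  0.7 -0.6] -0.003 q [-0.06  0.22  1.78 -0.    1.15 -1.62]
[[ 0.013  0.    -1.   ]
 [ 1.    -0.     0.013]
 [-0.    -1.    -0.   ]]
```

View pics/s10c.png

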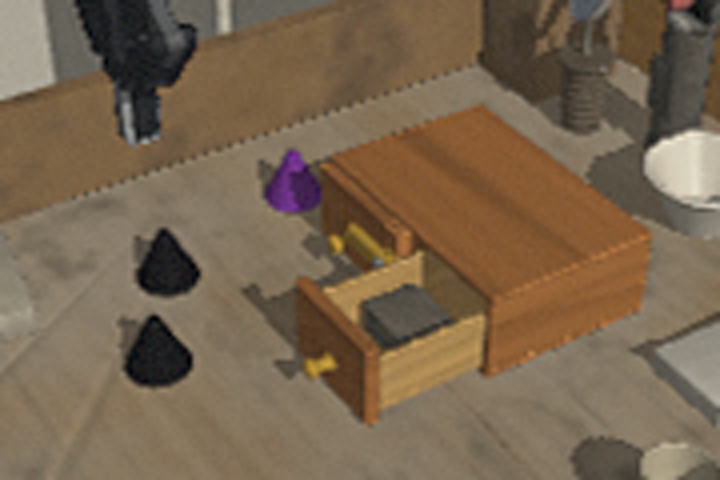

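View pics/w10.png

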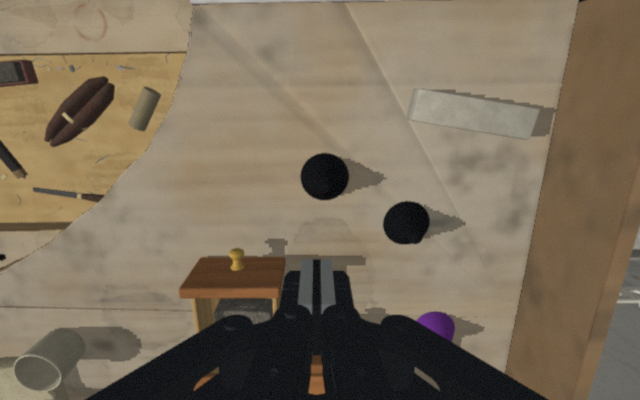

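View pics/t10c.png

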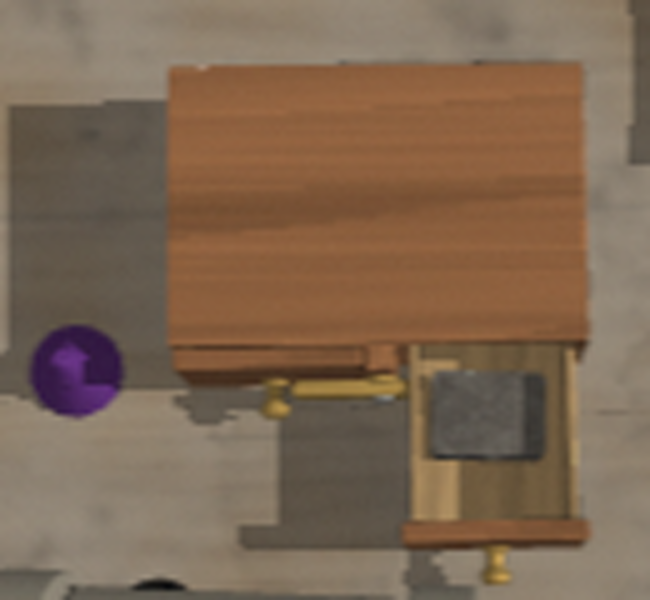

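```bash
python3 - <<'E'
from h import *
d=ld('t10');g=lambda x,y,z:pt(d,215+x/5-.4,105+y/5-.4,z).round(1)
print('left panel face',g(200,374,63),g(340,372,63),'post front',g(381,370,63),'button far end,hub',g(296,388,None),g(395,385,None))
print('right panel',g(404,543,63),g(586,543,63))
for f in('t1','t10'):
    D=ld(f); print(f,pt(D,215+495/5,105+533/5).round(1))
s=ld('s10')
for x,y in ((352,232),(370,245),(385,258)): print(pt(s,220+x/4,130+y/4).round(1))
E
```

```text
left panel face [602.3 144.6  63. ] [601.8  82.   63. ] post front [602.3  63.5  63. ] button far end,hub [603.9 107.1   0. ] [598.1  58.   43.3]
right panel [524.   54.8  63. ] [521.9 -26.6  63. ]
t1 [526.6  13.1  61.7]
t10 [526.6  13.2  62.5]
[594.9  92.9  47. ]
[597.9  75.6  45.8]
[598.1  57.9  46.3]
```

Everything agrees: the panel face is in line with the post front (both x≈602), the button's edge lies at z≈46–47 (level is 47), and the right drawer hasn't moved. Handing in.

```bash
python3 -c "
from rig import ctrl
print(ctrl.finish_job())"
```

```text
the job is handed in; nothing more can be done
None
```

The white cone's drawer (the left one) is shut and the brass turn-button lies level across its front. I handed the job in at about 12 s of the 43 s allowed; no verdict was reported.

- **Drawer:** I pushed it with the shut fingertips until it met its stop, where the position held at x = 594.1 mm while the force rose to about 14 N. In the last pictures the panel face lines up with the front of the post, both at x ≈ 602 mm.
- **Turn-button:** I pushed it left and down to its stop, with about 12 N upward on the tool and the fingertips at z = 46.7 mm. Three points along the bar measured 46–47 mm high, against 47 mm for level.
- **Right drawer and box:** the panel read the same before and after, within 0.1 mm in x and y, and the grey box was still in its place in the drawer.
- **Other objects:** I never moved the arm near the beaker, plate or whetstone. I saw no change to them in the pictures, but took no before-and-after measurement. The gripper finished clear of everything.
- **Not confirmed:** the cone was upright when last seen, about two thirds of the way through the push. It could not be seen once the drawer was shut.
- **Disagreement:** the top and wrist cameras differed by 2–4 mm on the panel's position, so I placed the button push from the point where the drawer met its stop.

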